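Fit the bayonet breather cap on a hydraulic clamping unit

TASK

The hydraulic clamping unit is going into service: pull the shipping plug out of its filler neck and put it in the steel parts tray, then fit the steel breather cap on the neck. Set the cap's two lugs down through the two slots, push it in against its spring, turn it a quarter clockwise (seen from above) and let go, so that it springs up and clicks home in its notches. Leave the other things on the bench where they are.

Things in the scene. Friction and masses are not known exactly. Their poses are not given: they have to be found in the camera images.
- unit: fixed hydraulic unit: grey ribbed oil tank with an aluminium lid 192 (x) x 292 (y) mm, lid's top 120 mm above the bench; origin at the centre of its underside, z up. The filler neck stands on the -y half of the lid; on the +y half, centred 85 mm from the middle, a manifold block with black solenoid and pressure gauge, up to 120 mm above the lid.
- neck: fixed aluminium filler neck on the lid, origin at the centre of its underside (lid level), z up, x along its two slots. Base flange 82 mm wide, 5 mm high; tube 60 mm outside, rim 28 mm above the origin. The mouth is a throat 37 mm wide through an inner flange 6 mm thick; the space below it is 53 mm wide. A cap put in can turn only clockwise seen from above; stops bar the other way.
- neck_rim (a point): centre of the neck's mouth, at rim height
- neck_slot (a point): middle of one of the two slots cut through the inner flange, at rim height. The slots lie opposite each other on the neck's +x and -x, open towards the throat, 13 mm wide, out to 26 mm from the axis; they show from above once the plug is out.
- neck_notch (a point): roof of one of the two notches under the inner flange, on the neck's +y and -y, a quarter turn clockwise from the slots. Each is 13 mm wide and 3 mm deep, 3 mm below the rim; an end stop lies just beyond it.
- plug: loose grey plastic shipping plug (30 g) standing in the neck, lifts straight out; origin at the centre of the stem's underside, z up. Stem 31 mm wide, 14 mm long; round collar 54 mm wide, 3 mm thick, resting on the rim, its top 17 mm above the origin; above it an upright flat tab, 34 mm long (x), 10 mm thick (y), from 17 to 43 mm above the origin.
- cap: loose steel breather cap (about 0.2 kg), standing upright on the bench; origin at the centre of its stem's underside, z up, x along its two lugs and its wing. Stem 33 mm wide; round head 71 mm wide with a skirt from 6 mm up, head's top 24 mm above the origin. Home on the neck: its origin 21 mm above the neck's origin, its x along the neck's y (half a turn makes no difference), held up by 7 N.
- cap_wing (a point): middle of the wing, the straight grip on top of the cap: 52 mm long (cap's x, in line with the lugs), 14 mm thick (y), from 24 to 50.5 mm above the cap's origin; this point at 37 mm
- cap_lug (a point): outer end of one of the two lugs at the foot of the stem, on the cap's +x and -x: 9 mm wide, from 0 to 4 mm above the cap's origin, reaching 24 mm from the axis
- cap_seal_face (a point): centre of the sprung rubber sealing washer's face (57 mm wide, inside the skirt) when not pressed, 5 mm above the cap's origin. It rests on the neck's rim and gives way: 5 N at first touch (cap's origin 23 mm above the neck's), 1 N more per mm. The cap turns once its origin is less than 18 mm above the neck's (10 N) and bottoms at 14 mm (14 N).
- tray: fixed open steel parts tray 130 (x) x 160 (y) mm, 30 mm high, walls and floor 3 mm; origin at the centre of its underside
- block: bystander: machined aluminium block 65 x 45 x 45 mm with drilled ports, origin at the centre of its underside
- gauge_ring: bystander: dark steel setting ring 64 mm wide, bore 32 mm, 22 mm high, origin at the centre of its underside
- caliper: bystander: dial caliper about 235 mm long lying flat near the right edge of the work, origin at the middle of its beam's underside

How it is judged:
By the outcome, as a careful person would: the job done as asked, in the order asked, and still so for the second after the job is handed in, with the robot touching nothing.
It also fails if it takes over 62 s, if anything falls off the work surface, if the arm or the gripper's body presses on something with over 40 N, if the wrist force passes 120 N, or if a joint passes its speed limit or range.

ROBOT

A 6-joint arm with a two-finger parallel gripper is mounted at the origin on the work surface. World frame = base frame: x ahead of the robot, y to its left, z up, the work surface at z = 0. Lengths are in m, angles in degrees, forces in N, time in s.
With the tool pointing down it reaches from about 0.35 to 0.875 m from the base axis. Payload 4.2 kg.
Tool frame: the origin (TCP) lies on the centre line of the jaws, within the pads' length; the fingertips stand 17 mm ahead of it and the grasp point (between the pads) lies 2 mm behind it; z points along the fingers, y is the direction in which the jaws open and shut (so a half turn about z gives the same grasp; the last joint's range is limited). The gripper opens to 87 mm and grips with 3 to 60 N. Pads are 19 mm wide; open, the fingers measure 117 mm over their backs; the gripper's body (75 mm by 190 mm) begins 51 mm behind the grasp point.
Start: joints at [-62.246, 22.042, 0.453, 0, -68.411, -14.817], TCP at [0.14, -0.609, 0.24] pointing down, gripper open.
Joint ranges: [-179.83, 179.83], [-69.29, 118.12], [-61.27, 80.66], [-181.25, 117.63], [-171.15, -9.14], [-177.46, 177.46]. Speed limits (degrees/s): [159.86, 159.86, 180, 180, 180, 180].

INTERFACE

Orientations are given as a 3x3 rotation matrix whose columns are the frame's x, y, z axes.
In Python, from station import * gives the robot as it stands.
- The arm moves only by the tool play_rows, never from a script. Its argument "targets" is a list that holds one entry, the list of rows, each a list of 5 numbers: the closure, from 0 (fully open) to 1 (shut), then the shift along the world's x, y, z in m, then the turn about the world's z in rad. In form: [[[gripper, x, y, z, twist], ...]]. A call has 1 to 5 rows; each row is the pose to reach, as a shift and turn from the pose commanded when the call began; what a row does not reach only later rows make up. A row lasts 1/12 s, in which the tool goes at most 41.7 mm and 7.16 degrees, less where a joint would pass 70% of its speed; a pose out of reach is approached as far as the arm can. A call with a gripper value outside its range is refused whole. The fingers move at their own pace and stop on an object; the grip force is fixed at half the most. Time passes only in rows, so rows that repeat a pose let the fingers close. It gives the time, the measured TCP pose, the force and the opening at its end, in the units of the state.
- sense(): the state, without advancing time (a new reading comes with each control period).
- capture(name): name is "scene" or "top" or "wrist"; returns the picture (480x640x3 uint8, blue, green, red); there is no depth.
- get_calibration(name): a dict with "camera_matrix" (3x3 intrinsics, pixels), "T" (4x4, takes a point from camera to world coordinates). Camera axes: x right, y up, looking along -z (the intrinsics and any distortion apply to the point x, -y, -z); pixel columns grow to the right and rows downward; lengths in m; the calibration is good to about 2 mm. The wrist camera is an equidistant fisheye: a pixel r from the principal point sees the ray r / f radians off the axis. A picture is of the moment at which its call begins: read the wrist's pose just before it. get_calibration takes no time and is no camera call; for the wrist camera it gives the pose at the moment of the call.
- finish_job(): hands the job in, once; it reports no verdict.
The state is a dict: "time_s": time; "joints": joint angles; "joint_velocities": joint speeds; "effort": joint torques, N m; "tcp_pos": TCP position; "ee_rot": TCP orientation; "wrist_force": force on the tool from outside, world axes, zero at the start; "moment": the same for the moment, N m; "gripper_width": opening from 0.0 (shut) to 1.0 (fully open).
Only numpy, scipy, OpenCV 4.12 (cv2) and the standard library are available. Lean on these libraries where they do the work, as an engineer would, in place of code of your own. Each camera call takes 0.05 s, during which the arm holds its last target. There are 200 camera calls.

## Working session

There is one attempt and no reset: what is moved stays moved. The work goes in short steps, Python scripts to look and compute and a tool call to move; the robot and the scene stay as the last step left them, time stands still between calls to the robot, and variables do not carry over. Pictures are saved under pics/ and viewed, on a budget of 10 in all, crops included, one or two more only if the job needs it, and the job is handed in when it is done.

Besides the shell and the picture viewer there is one more tool, called after "Request:" in YAML: its name, and indented under it one key for each argument. play_rows: Moves the arm, as the interface text tells. Its arguments: {"type":"object","properties":{"targets":{"type":"array","items":{"type":"array","items":{"type":"array","items":{"type":"number"}}}}},"required":["targets"]}

```bash
mkdir -p pics; ls; python3 - <<'E'
from station import *
import cv2,numpy as np
s=sense();print(s)
for n in("top","scene"):
    im=capture(n);cv2.imwrite(f"pics/{n}0.png",im)
    c=get_calibration(n);print(n,c)
E
```

```text
pics
{'time_s': 0.0, 'joints': array([-6.22470418e+01,  2.20902035e+01,  3.80002693e-01, -2.96555061e-02,
       -6.84102366e+01, -1.48158766e+01]), 'joint_velocities': array([-0.05650253,  0.06975047,  0.05602941,  0.00653096,  0.02770224,
        0.15708848]), 'effort': array([ 9.58508717e-04, -3.90664816e+01,  1.87403619e+01,  4.21975181e+00,
        1.09643143e-02, -1.88203589e-04]), 'tcp_pos': array([ 0.1398163 , -0.60858324,  0.23846523]), 'ee_rot': array([[-9.74659217e-01, -2.23694222e-01, -5.52899232e-04],
       [-2.23694894e-01,  9.74656991e-01,  2.08428631e-03],
       [ 7.26442963e-05,  2.15514960e-03, -9.99997675e-01]]), 'wrist_force': array([-0.05099904,  0.10663521,  0.52062844]), 'moment': array([ 0.0035957 , -0.00341832,  0.00945858]), 'gripper_width': 1.0018115494818647}
top {'camera_matrix': array([[525.61996798,   0.        , 321.63377986],
       [  0.        , 525.61996798, 236.34481315],
       [  0.        ,   0.        ,   1.        ]]), 'T': array([[-0.07868594,  0.97457757, -0.20977866,  0.33449171],
       [-0.99689867, -0.07665954,  0.01778654, -0.09601278],
       [ 0.00125283,  0.21052762,  0.97758711,  1.15690148],
       [ 0.        ,  0.        ,  0.        ,  1.        ]])}
scene {'camera_matrix': array([[588.80924776,   0.        , 324.36551322],
       [  0.        , 588.80924776, 231.87000884],
       [  0.        ,   0.        ,   1.        ]]), 'T': array([[-0.58679422, -0.63826422,  0.4982884 ,  1.21554555],
       [ 0.8096391 , -0.45295352,  0.37325277,  0.38645612],
       [-0.0125324 ,  0.62245634,  0.78255418,  1.14328472],
       [ 0.        ,  0.        ,  0.        ,  1.        ]])}
```

View pics/top0.png

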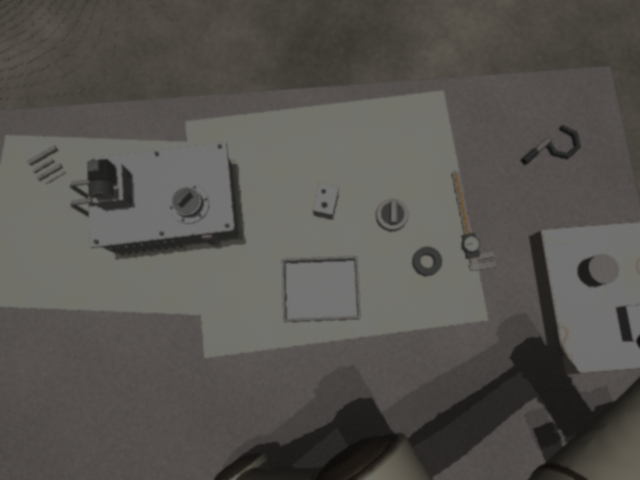

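View pics/scene0.png

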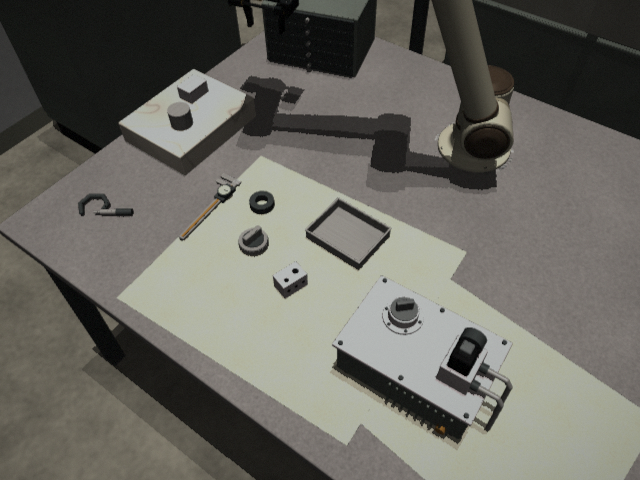

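Top view: the plug is at about (188,202), the cap at (392,214) and the tray centre at (321,289). The lid spans roughly x 90–233, and the manifold is on its left. The scene view agrees: plug (404,310), cap (254,240). Next I'll cast rays.

```bash
cat > h.py <<'E'
from station import *
import cv2,numpy as np
def ray(n,u,v,c=None):
    c=c or get_calibration(n);K=c["camera_matrix"];T=c["T"]
    x=(u-K[0,2])/K[0,0];y=(v-K[1,2])/K[1,1]
    if n=="wrist":
        r=np.hypot(x,y);k=np.tan(r)/r if r>1e-9 else 1.;x,y=x*k,y*k
    return T[:3,3],T[:3,:3]@np.array([x,-y,-1.])
def onz(n,u,v,z,c=None):
    o,d=ray(n,u,v,c);return o+d*(z-o[2])/d[2]
def pix(n,p,c=None):
    c=c or get_calibration(n);K=c["camera_matrix"];T=c["T"]
    q=T[:3,:3].T@(np.asarray(p)-T[:3,3]);x,y=q[0]/-q[2],-q[1]/-q[2]
    if n=="wrist":
        t=np.hypot(x,y);k=np.arctan(t)/t;x,y=x*k,y*k
    return np.array([K[0,0]*x+K[0,2],K[1,1]*y+K[1,2]])
def tri(a,b):
    (o1,d1),(o2,d2)=ray(*a),ray(*b)
    s=np.linalg.lstsq(np.c_[d1,-d2],o2-o1,rcond=None)[0]
    p,q=o1+s[0]*d1,o2+s[1]*d2
    return (p+q)/2,np.linalg.norm(p-q)
E
python3 - <<'E'
from h import *
np.set_printoptions(precision=4,suppress=True)
print("plug tri",tri(("top",187,200),("scene",405,303)))
print("plug top",onz("top",187,201,.171),onz("scene",404,305,.171))
print("cap tri",tri(("top",393,211),("scene",254,233)))
print("cap",onz("top",392,214,.024),onz("scene",254,241,.024))
print("tray",[onz("top",u,v,.03) for u,v in((284,259),(357,257),(358,320),(286,322))])
print("lid",[onz("top",u,v,.12) for u,v in((228,144),(235,233))])
t=cv2.imread("pics/top0.png")
a=cv2.resize(t[175:235,155:235],None,fx=5,fy=5,interpolation=2);b=cv2.resize(t[185:245,355:435],None,fx=5,fy=5,interpolation=2)
s=cv2.imread("pics/scene0.png")
c=cv2.resize(s[280:340,365:445],None,fx=5,fy=5,interpolation=2);d=cv2.resize(s[210:270,215:295],None,fx=5,fy=5,interpolation=2)
cv2.imwrite("pics/crop.png",np.clip(1.8*np.vstack([np.hstack([a,b]),np.hstack([c,d])]).astype(float),0,255))
E
```

```text
plug tri (array([0.6418, 0.1466, 0.1582]), np.float64(0.004187763252500796))
plug top [0.6368 0.1417 0.171 ] [0.6531 0.1523 0.171 ]
cap tri (array([ 0.6165, -0.2746,  0.0444]), np.float64(0.0040470851898607545))
cap [ 0.616  -0.2767  0.024 ] [ 0.6235 -0.2689  0.024 ]
tray [array([ 0.5325, -0.031 ,  0.03  ]), array([ 0.5245, -0.1896,  0.03  ]), array([ 0.3894, -0.1791,  0.03  ]), array([ 0.3972, -0.0266,  0.03  ])]
lid [array([0.7698, 0.0653, 0.12  ]), array([0.5776, 0.0591, 0.12  ])][ WARN:0@0.122] global loadsave.cpp:1063 imwrite_ Unsupported depth image for selected encoder is fallbacked to CV_8U.
```

View pics/crop.png

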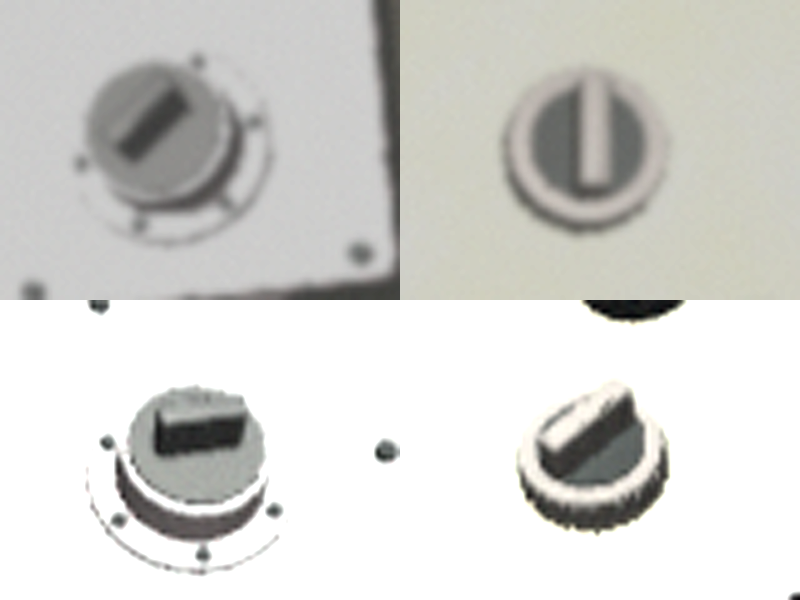

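The crops show the plug's collar centre at about top (186.4,200.6) and scene (404.4,309). The cap's head is at about top (392.4,213) and scene (254,240.4). The cap's wing lies roughly along the image vertical. The plug's tab is diagonal, running up and to the right.

```bash
python3 - <<'E'
from h import *
np.set_printoptions(precision=4,suppress=True)
print("plug",onz("top",186.4,200.6,.151),onz("scene",404.4,309,.151))
print("cap",onz("top",392.4,213,.024),onz("scene",254,240.4,.024))
def ang(n,a,b,z):
    p,q=onz(n,*a,z),onz(n,*b,z);d=(q-p)[:2];return (p+q)/2,np.degrees(np.arctan2(d[1],d[0])),np.linalg.norm(d)
print("wing",ang("top",(394.4,200),(394.4,221.6),.0505),ang("scene",(215+145/5,210+138/5),(215+225/5,210+90/5),.0505))
print("tab",ang("top",(155+130/5,175+150/5),(155+185/5,175+100/5),.16),ang("scene",(365+157/5,280+113/5),(365+240/5,280+102/5),.174))
R=sense()["ee_rot"];print("jaw ang",np.degrees(np.arctan2(R[1,1],R[0,1])))
c=get_calibration("wrist");print(c)
E
```

```text
plug [0.6438 0.1477 0.151 ] [0.6489 0.1528 0.151 ]
cap [ 0.6182 -0.2779  0.024 ] [ 0.6221 -0.2701  0.024 ]
wing (array([ 0.6163, -0.2785,  0.0505]), np.float64(173.81724915168957), np.float64(0.04861801675023261)) (array([ 0.6213, -0.2732,  0.0505]), np.float64(164.65385178218844), np.float64(0.04591508140904858))
tab (array([0.6423, 0.1453, 0.16  ]), np.float64(-49.641886305769496), np.float64(0.02898737721199335)) (array([0.6474, 0.1501, 0.174 ]), np.float64(134.2009521114125), np.float64(0.03254913723579407))
jaw ang 102.92575949018855
{'camera_matrix': array([[371.6483,   0.    , 314.0794],
       [  0.    , 371.6483, 241.1744],
       [  0.    ,   0.    ,   1.    ]]), 'T': array([[-0.2232, -0.9422, -0.2498,  0.0702],
       [ 0.9748, -0.2153, -0.0587, -0.624 ],
       [ 0.0016, -0.2566,  0.9665,  0.3834],
       [ 0.    ,  0.    ,  0.    ,  1.    ]])}
```

Request:
play_rows:
  targets:
    - [[0,0.02,0.03,0.006,0.083],[0,0.04,0.06,0.012,0.166],[0,0.06,0.09,0.018,0.25],[0,0.08,0.12,0.024,0.333],[0,0.1,0.15,0.03,0.416]]

```text
time_s: 0.52
tcp_pos: [0.2403, -0.4574, 0.2693]
ee_rot: [[-0.799, -0.601, -0.001], [-0.601, 0.799, 0.001], [-0.0, 0.001, -1.0]]
wrist_force: [0.9, 0.1, 1.1]
gripper_width: 0.999
```

Request:
play_rows:
  targets:
    - [[0,0.02,0.03,0.006,0.083],[0,0.04,0.06,0.012,0.166],[0,0.06,0.09,0.018,0.25],[0,0.08,0.12,0.024,0.333],[0,0.1,0.15,0.03,0.416]]

```text
time_s: 0.93
tcp_pos: [0.3403, -0.3074, 0.2996]
ee_rot: [[-0.487, -0.873, -0.0], [-0.873, 0.487, 0.0], [-0.0, 0.0, -1.0]]
wrist_force: [0.4, -0.3, -0.0]
gripper_width: 1.002
```

Request:
play_rows:
  targets:
    - [[0,0.02,0.03,0,0.083],[0,0.04,0.06,0,0.166],[0,0.06,0.09,0,0.25],[0,0.08,0.12,0,0.333],[0,0.1,0.15,0,0.416]]

```text
time_s: 1.35
tcp_pos: [0.4403, -0.1573, 0.2994]
ee_rot: [[-0.092, -0.996, -0.0], [-0.996, 0.092, 0.0], [-0.0, 0.0, -1.0]]
wrist_force: [0.6, 0.5, -0.3]
gripper_width: 0.995
```

Request:
play_rows:
  targets:
    - [[0,0.02,0.03,0,0.083],[0,0.04,0.06,0,0.166],[0,0.06,0.09,0,0.25],[0,0.08,0.12,0,0.333],[0,0.1,0.15,0,0.416]]

```text
time_s: 1.77
tcp_pos: [0.5403, -0.0074, 0.2992]
ee_rot: [[0.318, -0.948, -0.001], [-0.948, -0.318, 0.0], [-0.0, 0.001, -1.0]]
wrist_force: [1.8, -0.4, -0.7]
gripper_width: 0.996
```

Request:
play_rows:
  targets:
    - [[0,0.022,0.032,0,0.083],[0,0.044,0.064,0,0.166],[0,0.066,0.096,0,0.25],[0,0.088,0.128,0,0.333],[0,0.106,0.159,0,0.416]]

```text
time_s: 2.18
tcp_pos: [0.6468, 0.1517, 0.2986]
ee_rot: [[0.674, -0.739, -0.001], [-0.739, -0.674, -0.0], [-0.001, 0.001, -1.0]]
wrist_force: [1.4, 0.5, 0.8]
gripper_width: 0.999
```

```bash
python3 - <<'E'
from h import *
s=sense();R=s["ee_rot"];print(s["time_s"],s["joints"],s["tcp_pos"],np.degrees(np.arctan2(R[1,1],R[0,1])),s["wrist_force"])
im=capture("wrist");cv2.imwrite("pics/w1.png",im)
import pickle;pickle.dump(get_calibration("wrist"),open("w1.pkl","wb"))
E
```

```text
2.1833 [ 2.71141927e+01  2.43108081e+01  1.23589214e+01 -9.97056969e-03
 -7.81217102e+01  1.52442988e+01] [0.64678103 0.15170175 0.29856823] -137.64354992066683 [1.43583957 0.46169318 0.80498382]
```

View pics/w1.png

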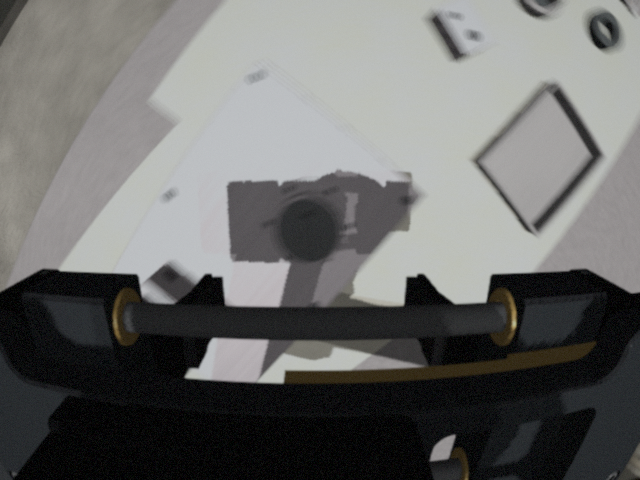

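The frame is blurred by motion, and the gripper's shadow covers the plug at about (307,230). I'll retake it now that the arm is at rest, brighten it and crop it.

```bash
cat >> h.py <<'E'
import pickle
def shot(name,n="wrist",crop=None,fx=1,gamma=1.):
    s=sense();R=s["ee_rot"];c=get_calibration(n);im=capture(n)
    print(round(s["time_s"],2),s["tcp_pos"].round(4),"jaw",np.degrees(np.arctan2(R[1,1],R[0,1])).round(2),"F",s["wrist_force"].round(1),"w",round(s["gripper_width"]*87,1),"j",s["joints"].round(1))
    cv2.imwrite(f"pics/{name}.png",im);pickle.dump(c,open(f"{name}.pkl","wb"))
    if crop:
        a,b,x,y=crop;im=im[y:b+y,x:a+x]
    im=(255*(im/255.)**gamma).astype(np.uint8)
    cv2.imwrite(f"pics/{name}_v.png",cv2.resize(im,None,fx=fx,fy=fx,interpolation=cv2.INTER_CUBIC))
E
python3 - <<'E'
from h import *
capture("top")
shot("w2",crop=(266,200,180,130),fx=3,gamma=.5)
E
```

```text
2.28 [0.6474 0.1542 0.2963] jaw -137.59 F [-1.5 -0.9 -0.8] w 87.2 j [ 27.3  24.5  12.4  -0.  -78.   15.2]
```

View pics/w2_v.png

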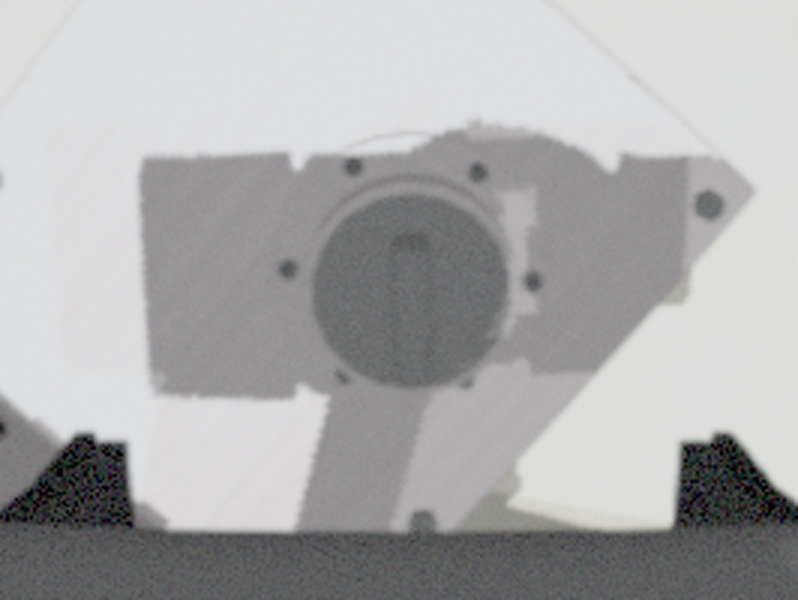

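This view is sharp. The collar circle centre is at crop (410,291), which is full-image (316.7,227). The tab runs vertically in the image at crop x≈411. The flange screws are visible at crop (353,167), (478,172), (533,281), (467,383), (343,378) and (288,269).

```bash
python3 - <<'E'
from h import *
np.set_printoptions(precision=4,suppress=True)
c=pickle.load(open("w2.pkl","rb"))
f=lambda x,y,z:onz("wrist",180+x/3,130+y/3,z,c)
C=f(410,291,.151);print("collar",C, "r",np.linalg.norm(f(507,291,.151)-C))
H=np.array([f(x,y,.125) for x,y in((353,167),(478,172),(533,281),(467,383),(343,378),(288,269))])
print("holes",H,"centre",H.mean(0));d=H-H.mean(0);print(np.hypot(d[:,0],d[:,1]),np.degrees(np.arctan2(d[:,1],d[:,0])))
a,b=f(411,244,.177),f(411,360,.177);print("tab",a,b,np.degrees(np.arctan2(*(b-a)[1::-1])),[f(x,244,.177) for x in(392,431)])
a,b=f(755,190,.12),f(545,0,.12);print("edge",a,b,np.degrees(np.arctan2(*(b-a)[1::-1])))
E
```

```text
collar [0.6471 0.1498 0.151 ] r 0.025949858581660375
holes [[0.6794 0.1381 0.125 ]
 [0.6522 0.1152 0.125 ]
 [0.6185 0.1276 0.125 ]
 [0.6115 0.1632 0.125 ]
 [0.6398 0.1869 0.125 ]
 [0.6736 0.1729 0.125 ]] centre [0.6458 0.1506 0.125 ]
[0.0358 0.036  0.0357 0.0365 0.0367 0.0356] [ -20.4316  -79.8785 -139.7765  159.9175   99.4398   38.7589]
tab [0.6589 0.1369 0.177 ] [0.6393 0.1583 0.177 ] 132.4813268908805 [array([0.6623, 0.14  , 0.177 ]), array([0.6554, 0.1336, 0.177 ])]
edge [0.587  0.0618 0.12  ] [0.6714 0.0657 0.12  ] 2.607939457252322
```

The plug centre is (0.6465, 0.150), and the circle and the screws agree within about 1 mm. The tab angle of 132.5° suits the present jaw angle. Descending and gripping.

Request:
play_rows:
  targets:
    - [[0,0,0,-0.03,0],[0,0,0,-0.06,0],[0,0,0,-0.09,0],[0,0,0,-0.115,0],[0,0,0,-0.127,0]]

```text
time_s: 2.75
tcp_pos: [0.6432, 0.1479, 0.1686]
ee_rot: [[0.669, -0.744, -0.007], [-0.744, -0.669, -0.002], [-0.003, 0.006, -1.0]]
wrist_force: [-0.8, 0.3, -0.3]
gripper_width: 1.006
```

Request:
play_rows:
  targets:
    - [[0.5,0,0,0,0],[0.9,0,0,0,0],[0.95,0,0,0,0],[0.95,0,0,0,0],[0.95,0,0,0,0]]

```text
time_s: 3.17
tcp_pos: [0.6465, 0.15, 0.1743]
ee_rot: [[0.67, -0.742, 0.003], [-0.742, -0.67, 0.001], [0.001, -0.003, -1.0]]
wrist_force: [-0.6, -0.2, -0.2]
gripper_width: 0.707
```

Request:
play_rows:
  targets:
    - [[0.95,0,0,0,0],[0.95,0,0,0,0],[0.95,0,0,0,0],[0.95,0,0,0,0],[0.95,0,0,0,0]]

```text
time_s: 3.58
tcp_pos: [0.646, 0.1499, 0.1726]
ee_rot: [[0.671, -0.742, 0.0], [-0.742, -0.671, -0.0], [0.0, -0.0, -1.0]]
wrist_force: [-0.4, 0.7, -0.1]
gripper_width: 0.326
```

Request:
play_rows:
  targets:
    - [[0.95,0,0,0,0],[0.95,0,0,0,0],[0.95,0,0,0,0],[0.95,0,0,0,0],[0.95,0,0,0,0]]

```text
time_s: 4.0
tcp_pos: [0.646, 0.1499, 0.1725]
ee_rot: [[0.671, -0.742, -0.0], [-0.742, -0.671, -0.0], [-0.0, 0.0, -1.0]]
wrist_force: [0.5, 0.5, -0.6]
gripper_width: 0.111
```

Request:
play_rows:
  targets:
    - [[0.95,0,0,0.01,0],[0.95,0,0,0.025,0],[0.95,0,0,0.055,0],[0.95,0,0,0.085,0],[0.95,0,0,0.115,0]]

```text
time_s: 4.42
tcp_pos: [0.6456, 0.1496, 0.2895]
ee_rot: [[0.671, -0.742, -0.0], [-0.742, -0.671, -0.001], [0.0, 0.001, -1.0]]
wrist_force: [0.7, -0.5, -0.4]
gripper_width: 0.107
```

The plug is held, with the opening at about 9.5 mm. Going to the tray at (0.461, -0.107).

Request:
play_rows:
  targets:
    - [[0.95,-0.018,-0.025,0,0.074],[0.95,-0.037,-0.051,0,0.149],[0.95,-0.056,-0.077,0,0.223],[0.95,-0.074,-0.103,0,0.297],[0.95,-0.093,-0.129,0,0.372]]

```text
time_s: 4.83
tcp_pos: [0.5518, 0.0198, 0.2885]
ee_rot: [[0.896, -0.444, 0.0], [-0.444, -0.896, 0.0], [0.0, -0.0, -1.0]]
wrist_force: [0.3, 0.2, -0.4]
gripper_width: 0.116
```

Request:
play_rows:
  targets:
    - [[0.95,-0.018,-0.025,0,0.074],[0.95,-0.037,-0.051,-0.02,0.149],[0.95,-0.056,-0.077,-0.04,0.223],[0.95,-0.074,-0.103,-0.07,0.297],[0.95,-0.092,-0.128,-0.1,0.372]]

```text
time_s: 5.25
tcp_pos: [0.4617, -0.1063, 0.1907]
ee_rot: [[0.996, -0.088, 0.004], [-0.088, -0.996, 0.0], [0.004, -0.0, -1.0]]
wrist_force: [0.3, 0.5, -1.4]
gripper_width: 0.114
```

Request:
play_rows:
  targets:
    - [[0.95,0,0,-0.03,0],[0.95,0,0,-0.07,0],[0.95,0,0,-0.11,0],[0.95,0,0,-0.13,0],[0.95,0,0,-0.13,0]]

```text
time_s: 5.67
tcp_pos: [0.459, -0.1056, 0.0564]
ee_rot: [[0.996, -0.093, -0.01], [-0.093, -0.996, -0.001], [-0.01, 0.002, -1.0]]
wrist_force: [-0.4, 0.4, -0.3]
gripper_width: 0.111
```

```bash
python3 - <<'E'
from h import *
capture("top");capture("top")
shot("t1","top",crop=(400,300,80,120),fx=2,gamma=.7)
E
```

```text
5.77 [ 0.463  -0.1053  0.0604] jaw -95.22 F [ 0.2  0.4 -0.2] w 10.0 j [  6.9  20.5 -33.3   0.1 -36.3  77.9]
```

View pics/t1_v.png

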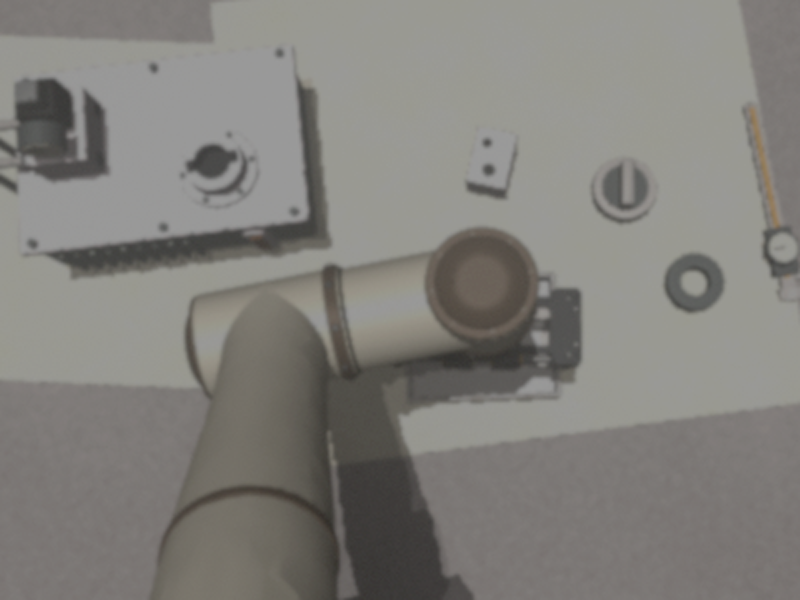

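The top view shows the throat at crop (212,160), with slots to its left and right. So the slots run roughly along world y, at about 99°, which agrees with the screw pattern. The tray area is clear. Lowering and releasing the plug.

Request:
play_rows:
  targets:
    - [[0.95,0,0,-0.007,0],[0.95,0,0,-0.0135,0],[0.95,0,0,-0.0135,0],[0.95,0,0,-0.0135,0],[0.95,0,0,-0.0135,0]]

```text
time_s: 6.23
tcp_pos: [0.4626, -0.1052, 0.0467]
ee_rot: [[0.996, -0.091, 0.001], [-0.091, -0.996, -0.0], [0.001, -0.0, -1.0]]
wrist_force: [0.5, -0.6, 0.4]
gripper_width: 0.116
```

Request:
play_rows:
  targets:
    - [[0.5,0,0,0,0],[0.5,0,0,0,0],[0.5,0,0,0,0],[0.5,0,0,0,0],[0.5,0,0,0,0]]

```text
time_s: 6.65
tcp_pos: [0.4624, -0.1052, 0.0464]
ee_rot: [[0.996, -0.092, 0.0], [-0.092, -0.996, -0.0], [0.0, 0.0, -1.0]]
wrist_force: [0.3, 1.6, -0.5]
gripper_width: 0.406
```

Request:
play_rows:
  targets:
    - [[0.5,0,0,0,0],[0.5,0,0,0.01,0],[0.5,0,0,0.04,0],[0.3,0,0,0.08,0],[0.1,0,0,0.12,0]]

```text
time_s: 7.07
tcp_pos: [0.4614, -0.1053, 0.1671]
ee_rot: [[0.996, -0.092, -0.003], [-0.092, -0.996, -0.0], [-0.003, 0.001, -1.0]]
wrist_force: [0.6, 0.3, -0.2]
gripper_width: 0.58
```

Request:
play_rows:
  targets:
    - [[0,0.018,0.025,0.02,0],[0,0.036,0.05,0.035,0],[0,0.055,0.076,0.05,0],[0,0.074,0.102,0.065,0],[0,0.092,0.128,0.08,0]]

```text
time_s: 7.48
tcp_pos: [0.5548, 0.024, 0.2473]
ee_rot: [[0.996, -0.092, 0.0], [-0.092, -0.996, 0.0], [0.0, -0.0, -1.0]]
wrist_force: [1.1, -0.3, -0.3]
gripper_width: 0.936
```

Request:
play_rows:
  targets:
    - [[0,0.02,0.027,0.02,0],[0,0.04,0.055,0.035,0],[0,0.06,0.083,0.05,0],[0,0.077,0.107,0.05,0],[0,0.092,0.127,0.05,0]]

```text
time_s: 7.9
tcp_pos: [0.6475, 0.1519, 0.2972]
ee_rot: [[0.996, -0.091, 0.002], [-0.091, -0.996, 0.001], [0.002, -0.001, -1.0]]
wrist_force: [-0.3, 0.8, -0.9]
gripper_width: 1.004
```

Request:
play_rows:
  targets:
    - [[0,0,0,0,0],[0,0,0,0,0],[0,0,0,0,0],[0,0,0,0,0]]

```text
time_s: 8.23
tcp_pos: [0.6458, 0.1489, 0.2965]
ee_rot: [[0.996, -0.092, -0.0], [-0.092, -0.996, -0.0], [-0.0, 0.0, -1.0]]
wrist_force: [-0.4, -0.2, -0.8]
gripper_width: 0.996
```

```bash
python3 - <<'E'
from h import *
shot("w3",crop=(266,200,180,130),fx=3,gamma=.5)
E
```

```text
8.23 [0.6458 0.1489 0.2965] jaw -95.3 F [-0.4 -0.2 -0.8] w 86.7 j [ 26.9  24.2  11.8   0.  -77.7  57.8]
```

View pics/w3_v.png

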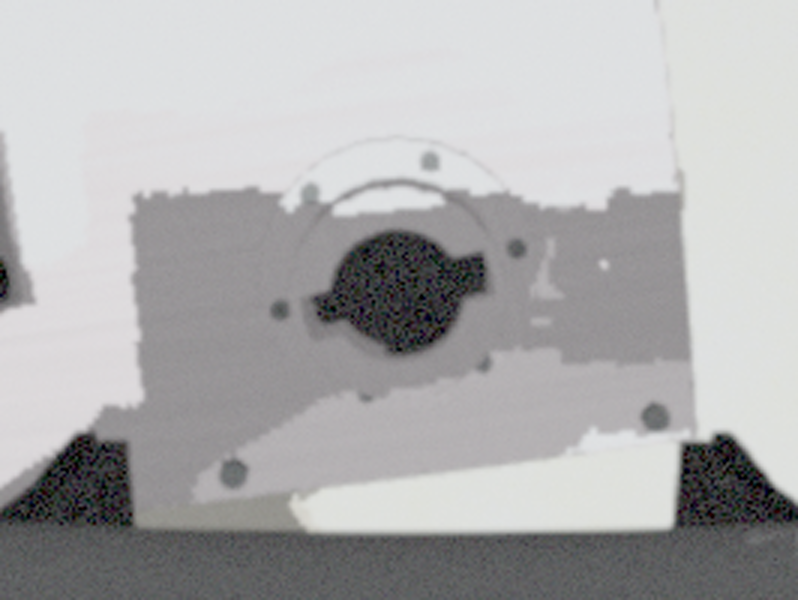

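The slots are clear. The throat centre is at crop (398,291), the right slot's end at (487,271) and the left slot's end at about (304,318). The screws are also visible.

```bash
python3 - <<'E'
from h import *
np.set_printoptions(precision=4,suppress=True)
c=pickle.load(open("w3.pkl","rb"))
f=lambda x,y,z:onz("wrist",180+x/3,130+y/3,z,c)
g=lambda a,b:np.degrees(np.arctan2(*(b-a)[1::-1]))
C=f(398,291,.148);print("throat",C,"r",[np.linalg.norm(f(*p,.148)-C) for p in((398,230),(462,240))])
a,b=f(487,271,.148),f(304,318,.148);print("slots",a,b,(a+b)/2,g(a,b),np.linalg.norm(b-a))
H=np.array([f(x,y,.125) for x,y in((310,193),(430,161),(517,248),(484,362),(367,397),(280,310))])
m=H.mean(0);d=H-m;print("screws",m,np.hypot(d[:,0],d[:,1]),np.degrees(np.arctan2(d[:,1],d[:,0])))
# outer tube rim arc
P=np.array([f(x,y,.148) for x,y in((335,207),(396,181),(445,190),(487,220))]);
print("rim r",np.hypot(*(P-C)[:,:2].T))
for z in(.12,.2):print("manif",onz("top",80+105/2,120+170/2,z))
# contour of dark throat
im=cv2.imread("pics/w3.png",0)[190:270,270:350]
E
```

```text
throat [0.6483 0.1502 0.148 ] r [np.float64(0.016666421432669706), np.float64(0.02208916476811889)]
slots [0.6516 0.1259 0.148 ] [0.6432 0.1764 0.148 ] [0.6474 0.1511 0.148 ] 99.40988853818779 0.0511809558568105
screws [0.6465 0.1505 0.125 ] [0.0358 0.0358 0.0357 0.0356 0.0369 0.0357] [  39.2981  -20.1094  -79.9577 -139.6435  160.1097   99.2283]
rim r [0.0284 0.0298 0.0301 0.0307]
manif [0.6526 0.2652 0.12  ]
manif [0.6281 0.2374 0.2   ]
```

Slot direction is 99.4–99.8°, and the neck centre is about (0.647, 0.1507). The slot span measures 51.2 mm against the 52 mm given, so the figures hold. Now to the cap.

Request:
play_rows:
  targets:
    - [[0,-0.002,-0.038,0,0],[0,-0.005,-0.077,0,0],[0,-0.008,-0.116,0,0],[0,-0.01,-0.155,0,0],[0,-0.012,-0.194,0,0]]

```text
time_s: 8.7
tcp_pos: [0.6332, -0.0466, 0.2972]
ee_rot: [[0.996, -0.092, 0.001], [-0.092, -0.996, 0.0], [0.001, -0.0, -1.0]]
wrist_force: [0.3, 0.1, 0.1]
gripper_width: 1.001
```

Request:
play_rows:
  targets:
    - [[0,-0.002,-0.038,0,-0.02],[0,-0.005,-0.075,-0.015,-0.04],[0,-0.008,-0.111,-0.03,-0.06],[0,-0.01,-0.147,-0.045,-0.08],[0,-0.012,-0.183,-0.06,-0.08]]

```text
time_s: 9.12
tcp_pos: [0.6211, -0.2296, 0.2367]
ee_rot: [[0.985, -0.173, 0.001], [-0.173, -0.985, -0.0], [0.001, -0.0, -1.0]]
wrist_force: [0.0, 0.3, -0.3]
gripper_width: 1.002
```

Request:
play_rows:
  targets:
    - [[0,-0.001,-0.03,-0.02,0],[0,-0.002,-0.046,-0.037,0],[0,-0.002,-0.046,-0.037,0],[0,-0.002,-0.046,-0.037,0],[0,-0.002,-0.046,-0.037,0]]

```text
time_s: 9.53
tcp_pos: [0.6204, -0.2734, 0.2006]
ee_rot: [[0.985, -0.171, 0.002], [-0.171, -0.985, -0.001], [0.002, 0.0, -1.0]]
wrist_force: [0.4, 0.6, 0.4]
gripper_width: 0.999
```

```bash
python3 - <<'E'
from h import *
capture("top");capture("top")
shot("w4",crop=(266,200,180,130),fx=3,gamma=.5)
E
```

```text
9.63 [ 0.621  -0.2726  0.2012] jaw -99.77 F [ 0.9  0.2 -0.1] w 87.1 j [-10.1  28.6   5.4   0.  -66.7  90.3]
```

View pics/w4_v.png

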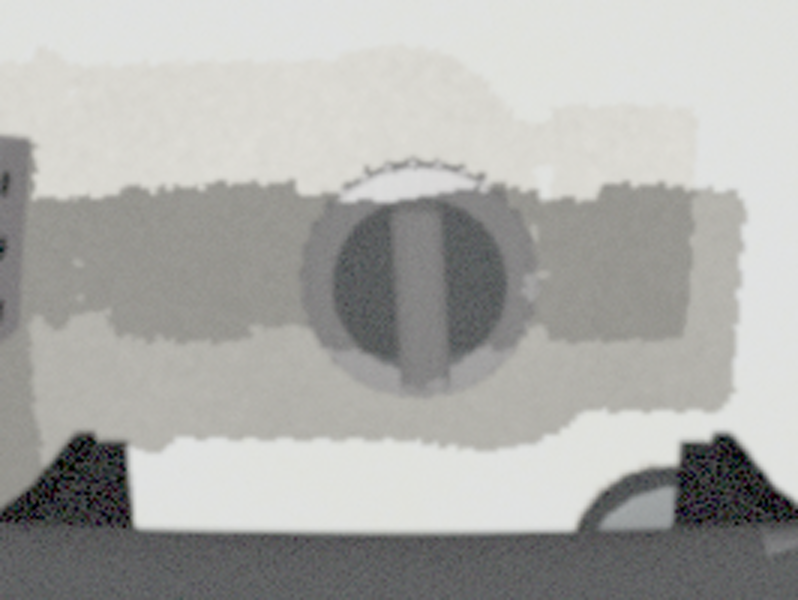

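The cap is seen from near. The wing's top axis runs from crop (417,209) to (425,388). The head's ring is centred at about (419.5,281), spanning x 302–537.

```bash
python3 - <<'E'
from h import *
np.set_printoptions(precision=4,suppress=True)
c=pickle.load(open("w4.pkl","rb"))
f=lambda x,y,z:onz("wrist",180+x/3,130+y/3,z,c)
g=lambda a,b:np.degrees(np.arctan2(*(b-a)[1::-1]))
a,b=f(417,209,.0505),f(425,388,.0505);print("wing",a,b,(a+b)/2,g(a,b),np.linalg.norm(b-a))
for l in (((391,215),(400,385)),((441,215),(449,385))):print(g(*[f(*p,.0505) for p in l]))
print("width",np.linalg.norm(f(395.5,300,.0505)-f(445,300,.0505)))
print("ring",f(419.5,281,.024),np.linalg.norm(f(302,281,.024)-f(537,281,.024)))
E
```

```text
wing [ 0.6448 -0.2804  0.0505] [ 0.5951 -0.2742  0.0505] [ 0.6199 -0.2773  0.0505] 172.91541679385665 0.0501466355641723
173.06838331464095
173.3376137740672
width 0.013477371546727164
ring [ 0.6197 -0.2773  0.024 ] 0.06968164601951898
```

The cap is at (0.6198, -0.2773) with the wing at 173°. Its length, width and ring size all agree with the given values. Aligning, descending and gripping.

Request:
play_rows:
  targets:
    - [[0,-0.001,-0.004,-0.03,0.05],[0,-0.001,-0.004,-0.065,0.05],[0,-0.001,-0.004,-0.1,0.05],[0,-0.001,-0.004,-0.13,0.05],[0,-0.001,-0.004,-0.145,0.05]]

```text
time_s: 10.1
tcp_pos: [0.6176, -0.2755, 0.0509]
ee_rot: [[0.993, -0.121, -0.005], [-0.121, -0.993, 0.002], [-0.005, -0.001, -1.0]]
wrist_force: [-0.4, -0.2, -1.1]
gripper_width: 0.998
```

Request:
play_rows:
  targets:
    - [[0,0,0,0,0],[0,0,0,-0.005,0],[0,0,0,-0.01,0],[0.3,0,0,-0.011,0],[0.5,0,0,-0.011,0]]

```text
time_s: 10.52
tcp_pos: [0.62, -0.2772, 0.0445]
ee_rot: [[0.993, -0.121, 0.002], [-0.121, -0.993, -0.0], [0.002, 0.0, -1.0]]
wrist_force: [-1.0, 0.4, 0.3]
gripper_width: 0.92
```

Request:
play_rows:
  targets:
    - [[0.7,0,0,0,0],[0.9,0,0,0,0],[0.95,0,0,0,0],[0.95,0,0,0,0],[0.95,0,0,0,0]]

```text
time_s: 10.93
tcp_pos: [0.6194, -0.2773, 0.0435]
ee_rot: [[0.993, -0.122, 0.0], [-0.122, -0.993, -0.0], [0.0, 0.0, -1.0]]
wrist_force: [-0.8, -0.8, -0.0]
gripper_width: 0.557
```

Request:
play_rows:
  targets:
    - [[0.95,0,0,0,0],[0.95,0,0,0,0],[0.95,0,0,0,0],[0.95,0,0,0,0],[0.95,0,0,0,0]]

```text
time_s: 11.35
tcp_pos: [0.6193, -0.2772, 0.0433]
ee_rot: [[0.993, -0.121, -0.0], [-0.121, -0.993, -0.0], [-0.0, 0.0, -1.0]]
wrist_force: [0.3, 0.1, 0.3]
gripper_width: 0.17
```

Request:
play_rows:
  targets:
    - [[0.95,0,0,0,0],[0.95,0,0,0,0],[0.95,0,0,0,0],[0.95,0,0,0,0],[0.95,0,0,0,0]]

```text
time_s: 11.77
tcp_pos: [0.6193, -0.2772, 0.0433]
ee_rot: [[0.993, -0.122, -0.0], [-0.122, -0.993, 0.0], [-0.0, -0.0, -1.0]]
wrist_force: [0.2, -0.1, -0.4]
gripper_width: 0.157
```

Cap gripped at 13.7 mm, jaw 263.0°. Lifting it and carrying it over the neck, turning to 189.6°.

Request:
play_rows:
  targets:
    - [[0.95,0,0,0.01,0],[0.95,0,0,0.03,0],[0.95,0,0,0.07,0],[0.95,0,0,0.11,0],[0.95,0,0,0.15,0]]

```text
time_s: 12.18
tcp_pos: [0.6186, -0.277, 0.1949]
ee_rot: [[0.993, -0.122, -0.002], [-0.122, -0.993, 0.0], [-0.002, -0.0, -1.0]]
wrist_force: [1.7, -0.1, -2.5]
gripper_width: 0.16
```

Request:
play_rows:
  targets:
    - [[0.95,0.002,0.03,0.01,-0.1],[0.95,0.004,0.066,0.02,-0.207],[0.95,0.006,0.102,0.03,-0.314],[0.95,0.009,0.138,0.04,-0.421],[0.95,0.011,0.174,0.04,-0.528]]

```text
time_s: 12.6
tcp_pos: [0.631, -0.1019, 0.2364]
ee_rot: [[0.793, -0.609, 0.005], [-0.609, -0.793, -0.0], [0.004, -0.003, -1.0]]
wrist_force: [0.6, 0.8, -2.4]
gripper_width: 0.155
```

Request:
play_rows:
  targets:
    - [[0.95,0.002,0.036,0,-0.107],[0.95,0.005,0.072,0,-0.214],[0.95,0.008,0.108,0,-0.321],[0.95,0.01,0.144,0,-0.428],[0.95,0.012,0.18,0,-0.535]]

```text
time_s: 13.02
tcp_pos: [0.6417, 0.0785, 0.2337]
ee_rot: [[0.372, -0.928, -0.0], [-0.928, -0.372, 0.0], [-0.0, 0.0, -1.0]]
wrist_force: [0.9, -0.6, -1.9]
gripper_width: 0.158
```

Request:
play_rows:
  targets:
    - [[0.95,0.002,0.03,0,-0.107],[0.95,0.004,0.056,0,-0.2],[0.95,0.005,0.074,0,-0.218],[0.95,0.005,0.074,0,-0.218],[0.95,0.005,0.074,0,-0.218]]

```text
time_s: 13.43
tcp_pos: [0.6467, 0.1518, 0.2332]
ee_rot: [[0.169, -0.986, -0.001], [-0.986, -0.169, -0.0], [0.0, 0.001, -1.0]]
wrist_force: [-0.2, -1.1, -2.2]
gripper_width: 0.159
```

Request:
play_rows:
  targets:
    - [[0.95,0,0,0,0],[0.95,0,0,0,0],[0.95,0,0,0,0]]

```text
time_s: 13.68
tcp_pos: [0.6472, 0.1496, 0.2335]
ee_rot: [[0.166, -0.986, -0.0], [-0.986, -0.166, -0.0], [-0.0, 0.0, -1.0]]
wrist_force: [0.6, -0.5, -2.4]
gripper_width: 0.159
```

```bash
python3 - <<'E'
from h import *
shot("w5",crop=(320,220,150,120),fx=2.5,gamma=.5)
E
```

```text
13.68 [0.6472 0.1496 0.2335] jaw -170.45 F [ 0.6 -0.5 -2.4] w 13.8 j [ 26.9  26.1   6.   -0.  -69.9 -17.4]
```

View pics/w5_v.png

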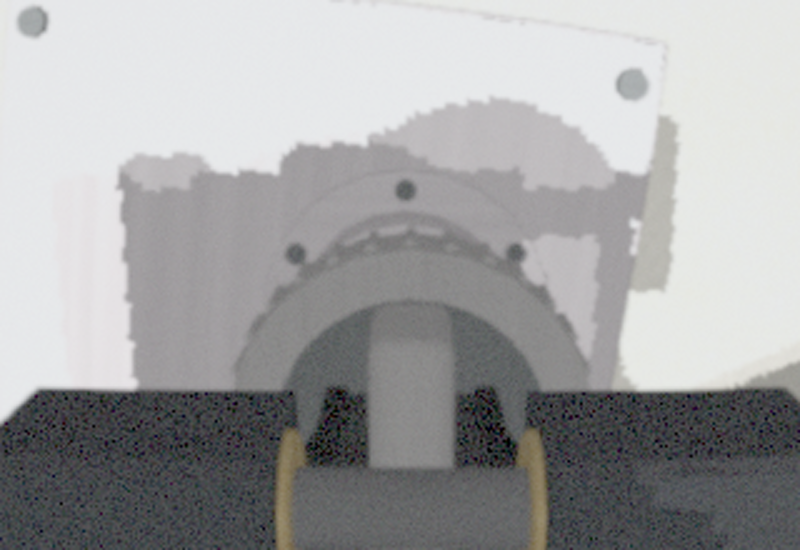

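The jaw is at 189.55° (aim 189.6°). The visible screws at crop (295,254), (405,190) and (516,254) are symmetric about the wing at about 408. Lowering gently.

Request:
play_rows:
  targets:
    - [[0.95,0,0.0005,-0.015,0],[0.95,0,0.0005,-0.028,0],[0.95,0,0.0005,-0.034,0],[0.95,0,0.0005,-0.037,0],[0.95,0,0.0005,-0.037,0]]

```text
time_s: 14.15
tcp_pos: [0.6472, 0.1508, 0.1957]
ee_rot: [[0.167, -0.986, -0.001], [-0.986, -0.167, -0.001], [0.001, 0.001, -1.0]]
wrist_force: [-0.3, -0.1, -2.0]
gripper_width: 0.158
```

Request:
play_rows:
  targets:
    - [[0.95,0,0,-0.002,0],[0.95,0,0,-0.004,0],[0.95,0,0,-0.006,0],[0.95,0,0,-0.008,0],[0.95,0,0,-0.009,0]]

```text
time_s: 14.57
tcp_pos: [0.6476, 0.1514, 0.1874]
ee_rot: [[0.167, -0.986, 0.001], [-0.986, -0.167, 0.0], [-0.0, -0.001, -1.0]]
wrist_force: [1.3, 0.3, -1.6]
gripper_width: 0.161
```

At TCP z 0.1874 the lugs are 4 mm below the rim with no contact force, so they are in the slots. Pressing against the spring.

Request:
play_rows:
  targets:
    - [[0.95,0,0,-0.002,0],[0.95,0,0,-0.004,0],[0.95,0,0,-0.006,0],[0.95,0,0,-0.008,0],[0.95,0,0,-0.0085,0]]

```text
time_s: 14.98
tcp_pos: [0.6477, 0.1514, 0.1811]
ee_rot: [[0.168, -0.986, 0.002], [-0.986, -0.168, -0.0], [0.0, -0.002, -1.0]]
wrist_force: [-2.8, 0.1, 8.0]
gripper_width: 0.157
```

Request:
play_rows:
  targets:
    - [[0.95,0,0,0,0],[0.95,0,0,0,0],[0.95,0,0,0,0]]

```text
time_s: 15.23
tcp_pos: [0.6477, 0.1514, 0.1815]
ee_rot: [[0.168, -0.986, 0.002], [-0.986, -0.168, 0.0], [0.0, -0.002, -1.0]]
wrist_force: [-2.3, -0.3, 8.2]
gripper_width: 0.156
```

Net spring force is about 10.4 N, right at the turning threshold. Pressing about 2 mm more.

Request:
play_rows:
  targets:
    - [[0.95,0,0,-0.001,0],[0.95,0,0,-0.002,0],[0.95,0,0,-0.003,0],[0.95,0,0,-0.003,0],[0.95,0,0,-0.003,0]]

```text
time_s: 15.65
tcp_pos: [0.6477, 0.1514, 0.1792]
ee_rot: [[0.168, -0.986, 0.003], [-0.986, -0.168, 0.0], [0.0, -0.003, -1.0]]
wrist_force: [-5.1, 0.2, 10.7]
gripper_width: 0.158
```

Net force is about 13 N, so the origin is about 15 mm above the neck and the cap is free to turn. Turning clockwise in stages and easing x by 1 mm.

Request:
play_rows:
  targets:
    - [[0.95,-0.001,0,0,-0.05],[0.95,-0.001,0,0,-0.12],[0.95,-0.001,0,0,-0.2],[0.95,-0.001,0,0,-0.28],[0.95,-0.001,0,0,-0.36]]

```text
time_s: 16.07
tcp_pos: [0.6486, 0.1515, 0.18]
ee_rot: [[-0.193, -0.981, 0.008], [-0.981, 0.193, 0.001], [-0.002, -0.007, -1.0]]
wrist_force: [0.2, -0.5, 9.3]
gripper_width: 0.162
```

Request:
play_rows:
  targets:
    - [[0.95,0,0,-0.001,-0.1],[0.95,0,0,-0.001,-0.2],[0.95,0,0,-0.001,-0.3],[0.95,0,0,-0.001,-0.4],[0.95,0,0,-0.001,-0.5]]

```text
time_s: 16.48
tcp_pos: [0.6489, 0.1514, 0.1793]
ee_rot: [[-0.64, -0.768, 0.008], [-0.768, 0.64, 0.001], [-0.006, -0.006, -1.0]]
wrist_force: [0.1, -0.5, 11.1]
gripper_width: 0.154
```

Request:
play_rows:
  targets:
    - [[0.95,0,0,0,-0.1],[0.95,0,0,0,-0.2],[0.95,0,0,0,-0.3],[0.95,0,0,0,-0.4],[0.95,0,0,0,-0.5]]

```text
time_s: 16.9
tcp_pos: [0.6489, 0.1514, 0.1794]
ee_rot: [[-0.93, -0.367, 0.009], [-0.367, 0.93, 0.001], [-0.008, -0.002, -1.0]]
wrist_force: [-0.5, -1.2, 9.7]
gripper_width: 0.159
```

At 78° so far; about 12° left.

Request:
play_rows:
  targets:
    - [[0.95,0,0,0,-0.07],[0.95,0,0,0,-0.14],[0.95,0,0,0,-0.19],[0.95,0,0,0,-0.21],[0.95,0,0,0,-0.21]]

```text
time_s: 17.32
tcp_pos: [0.6489, 0.1515, 0.1793]
ee_rot: [[-0.986, -0.169, 0.008], [-0.169, 0.986, 0.001], [-0.008, -0.001, -1.0]]
wrist_force: [0.5, 0.1, 9.8]
gripper_width: 0.155
```

```bash
python3 - <<'E'
from h import *
s=sense();R=s["ee_rot"];print(np.degrees(np.arctan2(R[1,1],R[0,1])),s["tcp_pos"],s["wrist_force"],s["moment"])
E
```

```text
99.7261392820098 [0.64886594 0.15145728 0.17934109] [0.52926237 0.06808024 9.8033228 ] [-0.22550133  0.18817223  0.04961003]
```

The jaw is at 99.7°, a full quarter turn. I'll let the spring carry the cap up while it is still held, then open; otherwise the fingertips would sag onto the head.

Request:
play_rows:
  targets:
    - [[0.95,0,0,0.002,0],[0.95,0,0,0.004,0],[0.95,0,0,0.006,0],[0.95,0,0,0.0075,0],[0.95,0,0,0.0075,0]]

```text
time_s: 17.73
tcp_pos: [0.6488, 0.1515, 0.1842]
ee_rot: [[-0.986, -0.169, 0.007], [-0.169, 0.986, 0.001], [-0.007, -0.0, -1.0]]
wrist_force: [3.6, -1.3, 3.0]
gripper_width: 0.154
```

Request:
play_rows:
  targets:
    - [[0.95,0,0,0.001,0],[0.95,0,0,0.002,0],[0.95,0,0,0.0025,0],[0.95,0,0,0.0025,0],[0.95,0,0,0.0025,0]]

```text
time_s: 18.15
tcp_pos: [0.6487, 0.1515, 0.1843]
ee_rot: [[-0.986, -0.168, 0.005], [-0.168, 0.986, 0.001], [-0.005, 0.0, -1.0]]
wrist_force: [8.5, -0.4, -3.7]
gripper_width: 0.158
```

It stopped at TCP z 0.1843, exactly the home height, and pulling up more only loads the notch. Easing the side force and opening.

Request:
play_rows:
  targets:
    - [[0.95,0.001,0,0,0],[0.95,0.002,0,0,0],[0.8,0.002,0,0,0],[0.6,0.002,0,0,0],[0.5,0.002,0,0,0]]

```text
time_s: 18.57
tcp_pos: [0.6474, 0.1512, 0.1843]
ee_rot: [[-0.986, -0.168, -0.002], [-0.168, 0.986, -0.001], [0.002, -0.0, -1.0]]
wrist_force: [0.5, 0.3, -0.0]
gripper_width: 0.278
```

Request:
play_rows:
  targets:
    - [[0.5,0,0,0,0],[0.5,0,0,0,0],[0.5,0,0,0,0],[0.5,0,0,0,0],[0.5,0,0,0.005,0]]

```text
time_s: 18.98
tcp_pos: [0.6476, 0.1511, 0.1888]
ee_rot: [[-0.986, -0.168, -0.002], [-0.168, 0.986, -0.001], [0.003, -0.0, -1.0]]
wrist_force: [-0.2, -0.0, -0.9]
gripper_width: 0.497
```

Request:
play_rows:
  targets:
    - [[0.5,0,0,0.02,0],[0.5,0,0,0.05,0],[0.5,0,0,0.08,0],[0.5,0,0,0.1,0],[0.5,0,0,0.113,0]]

```text
time_s: 19.4
tcp_pos: [0.6491, 0.1513, 0.307]
ee_rot: [[-0.986, -0.168, 0.005], [-0.168, 0.986, 0.002], [-0.005, 0.001, -1.0]]
wrist_force: [0.4, 0.4, 0.3]
gripper_width: 0.502
```

Request:
play_rows:
  targets:
    - [[0.5,0,0,0,0],[0.5,0,0,0,0],[0.5,0,0,0,0],[0.5,0,0,0,0]]

```text
time_s: 19.73
tcp_pos: [0.6477, 0.1511, 0.301]
ee_rot: [[-0.986, -0.168, -0.003], [-0.168, 0.986, -0.001], [0.003, -0.001, -1.0]]
wrist_force: [-0.5, -0.2, -0.4]
gripper_width: 0.5
```

```bash
python3 - <<'E'
from h import *
shot("w6",crop=(400,300,120,60),fx=2,gamma=.5)
E
```

```text
19.73 [0.6477 0.1511 0.301 ] jaw 99.66 F [-0.5 -0.2 -0.4] w 43.5 j [  27.    24.4   12.8   -0.   -78.6 -107.4]
```

View pics/w6_v.png

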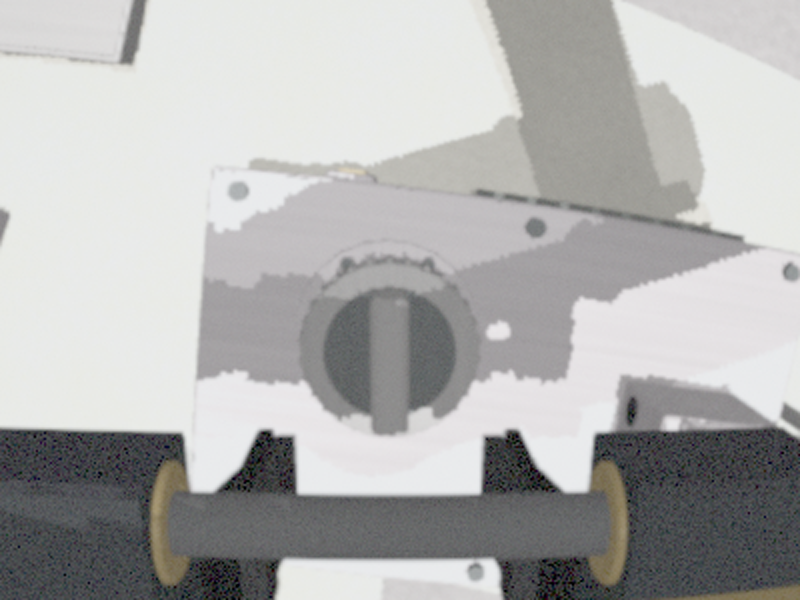

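The cap sits level on the neck at crop (390,348), with its wing upright in the image, parallel to the pads. I'll compute its angle and take one last scene view to check the plug.

```bash
python3 - <<'E'
from h import *
np.set_printoptions(precision=4,suppress=True)
c=pickle.load(open("w6.pkl","rb"));f=lambda x,y,z:onz("wrist",120+x/2,60+y/2,z,c)
a,b=f(389,305,.1915),f(390,428,.1915);print("wing",(a+b)/2,np.degrees(np.arctan2(*(b-a)[1::-1])),np.linalg.norm(a-b))
print("head",f(390,348,.165),"dia",np.linalg.norm(f(301,345,.165)-f(480,345,.165)))
shot("s2","scene",crop=(400,300,160,120),fx=2,gamma=.8)
E
```

```text
wing [0.6453 0.1519 0.1915] 10.110204253004007 0.045270169370982556
head [0.6445 0.152  0.165 ] dia 0.0698823485204578
19.78 [0.6478 0.1511 0.3011] jaw 99.67 F [ 0.3 -0.3 -0.1] w 43.4 j [  27.    24.4   12.9   -0.   -78.6 -107.4]
```

View pics/s2_v.png

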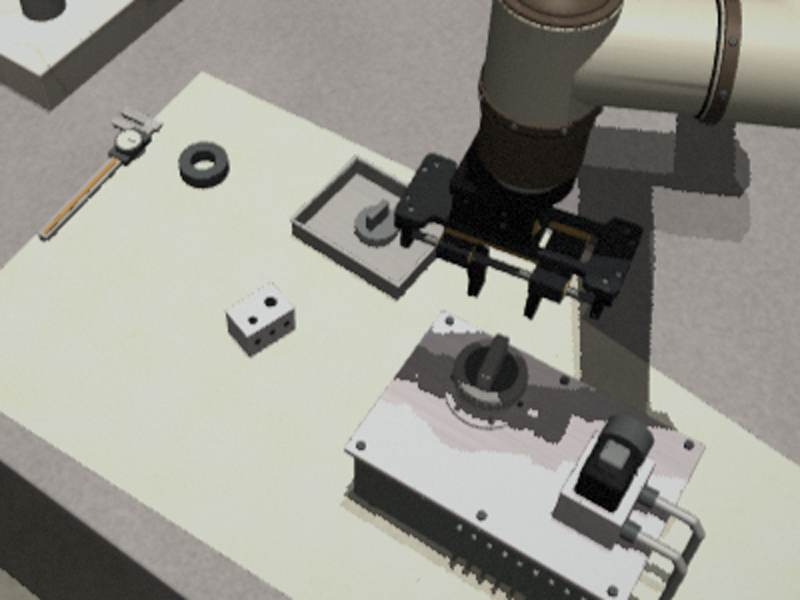

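The plug stands in the tray at about (377,225). The cap is on the neck at about (490,370), and the block, ring and caliper are where they were. The wing is at 10.1° against the 9.6° aimed for. The robot is clear, so I'm handing in.

```bash
python3 -c "
from station import *
print(finish_job())"
```

```text
the job is handed in; nothing more can be done
None
```

The job is done and handed in at about 20 s, well under the 62 s limit. The shipping plug is in the steel tray, and the breather cap is fitted on the neck and turned a quarter clockwise into its notches.

- **Lugs in the slots:** the cap went to 4 mm below the rim with no contact force, so the lugs had entered the slots.
- **Turn:** I pressed it with about 13 N and turned it from jaw angle 189.6° to 99.7°.
- **Clicked home:** it came up with the spring, still gripped, and stopped at the computed home height of 21 mm above the neck's origin. The force then swung from 3 N up to 3.7 N down without the cap moving, so the notches hold it.
- **Last pictures:** the wing lies at 10.1° (expected about 9.6°), the plug stands in the tray, the block, ring and caliper look unmoved, and the gripper is clear of everything.
- **Disagreements:** the last picture's cap centre is 2–3 mm off the neck centre measured earlier. That is about the calibration error, and the picture's shadow edges add to it. A side force of up to 8.5 N also showed while the cap was still gripped at home, and was gone after easing x by 2 mm and opening the fingers.
- **Pictures used:** 11, one over the budget of 10.

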